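# Straighten a show handlebar and torque its stem bolt to the click

### The job

On the coffee stand's bicycle-handlebar display, swing the crooked handlebar round until it is square across its oblong steel foot, then set the click wrench's square socket fully down on the bolt head on top of the stem and turn it clockwise (seen from above) until the bolt is home and the wrench handle breaks over; stop there rather than forcing the handle on to its end stop. Then lift the wrench off and lay it flat on the grey felt mat where it came from, without dropping it. Leave the bar straight, the bolt tight, and the jars, cups, grinder and plain spanner where they are.

Things in the scene. Friction and masses are not known exactly. Their poses are not given: they have to be found in the camera images.
- stand: handlebar display stand, fixed to the table: oblong dark steel foot 220 x 110 x 14 mm with an upright steerer tube in its middle and a fixed steel washer, radius 31 mm, whose top is 120 mm above the table. Origin on the table under the steerer axis; x along the foot's long side (the stem and bar are on the +x side, away from the robot), z up
- bar (a joint): angle (rad) of the stem with the handlebar about the vertical steerer axis of the stand, counter-clockwise from above positive; 0 = straight, the bar square across the foot's long side. It starts 0.3 to 0.55 and stays where left (friction 0.6 N m). The bar is a round horizontal rod 364 mm long with rubber grips 30 mm in diameter; its centre line is 100 mm above the table, and lies 75 mm from the steerer axis; a small brass bell stands on it 45 mm to the right of the stem
- bar_left (a point): point on the bar's centre line in the left rubber grip (+y end when straight), 120 mm along the bar from its middle; x of this frame across the bar, y along the bar, z up. The grip (100 mm long) can be pinched across from above
- bar_right (a point): the same point in the right grip (-y end when straight)
- nut_top (a point): top centre of the stem bolt: a steel square head 32 x 32 mm on the steerer axis, standing on the washer, with straight sides for 18 mm from the washer up, then a cone narrowing from 32 to 18 mm diameter up to this point, 25 mm above the washer. x and y of this frame are square to the head's flats, z up; it turns with the bolt
- nut (a joint): turn of the stem bolt (rad), clockwise from above positive: starts 0.2 to 0.5, and comes hard home (tight) at 1.1. It runs stiffly (friction 0.25 N m) and stays where left
- wrench: click wrench, about 206 mm long, 0.22 kg: this is its steel socket head, a ring 62 mm over and 18 mm high with a square through-hole 35 x 35 mm (it fits the bolt head with 1.5 mm clearance each side, about 0.09 rad of play either way, in four orientations; right side up only). Origin at the middle of the hole on the underside; x away from the handle when the handle is at rest, x and y square to the hole, z up. A small pointer tab is on the +x side. It starts flat on the mat
- wrench_handle (a joint): breakaway joint (rad): how far the handle has turned clockwise (from above) against the socket head, about the axis of the hole. 0 at rest; a preloaded spring keeps it at 0 until the torque reaches 0.9 N m (about 7 N at the grip), then it gives way by 1.5 N m per rad, up to an end stop at 0.4. It springs back to 0 when eased
- wrench_grip (a point): point to hold on the wrench handle: in the black grip, 125 mm from the socket's axis in -x, 22 mm above the wrench's underside. x of this frame along the handle towards the head, z up. The handle's grip is a bar 24 mm wide, 30 mm high (from the wrench's underside up) and 95 mm long with its end 175 mm from the socket's axis
- mat: grey felt mat fixed on the table, 300 x 160 mm and 5 mm thick, left or right of the stand. Origin at the centre of its underside, x along its long side. The wrench starts on it, handle towards -x
- tray: low wooden tray, 260 x 130 mm, fixed on the other side of the stand from the mat; not used
- spanner: plain open-ended steel spanner, 180 mm, flat in the wooden tray: not the tool for this job, leave it
- jar_a: jar of coffee, 56 mm diameter, 70 mm high, origin at its foot; a bystander
- jar_b: the other such jar; a bystander
- cups: stack of white cups, 76 mm diameter, 130 mm high, origin at its foot; a bystander
- grinder: wooden hand grinder, 52 mm diameter, 182 mm high with its crank reaching 97 mm out, origin at its foot; a bystander
Mind the look-alikes: they are no part of the job. What is meant by the wrench is not blue, and is the larger of those in its own colour.

How it is judged (in metres and radians):
On the way, in this order (a step that is already met when the one before it is completed fails the run):
1. the handlebar is straight on its foot (value of joint bar between -0.07 and 0.07 rad), for 0.2 s.
2. the wrench's socket is fully down on the bolt head (all of step 1 and horizontal distance between wrench and nut_top below 0.006 m and z of wrench in the frame of nut_top below -0.015 m and angle between wrench's own z axis and vertical below 0.2 rad), for 0.2 s.
3. the bolt is home and the wrench handle breaks over (horizontal distance between wrench and nut_top below 0.006 m and z of wrench in the frame of nut_top below -0.015 m and angle between wrench's own z axis and vertical below 0.2 rad and value of joint nut above 1.04 rad and value of joint wrench_handle above 0.06 rad), for 0.1 s.
At the end, for the whole second after the job is handed in: The bar within 0.07 rad of straight; the bolt within 0.12 rad of home; the wrench flat (tilt under 0.12 rad) and at rest on the mat, its socket and its grip point both over the mat (all of step 1 and value of joint nut above 0.98 rad and x of wrench in the frame of mat between -0.15 and 0.15 m and y of wrench in the frame of mat between -0.08 and 0.08 m and x of wrench_grip in the frame of mat between -0.15 and 0.15 m and y of wrench_grip in the frame of mat between -0.08 and 0.08 m and z of wrench in the frame of mat below 0.012 m and angle between wrench's own z axis and vertical below 0.12 rad and linear speed of wrench below 0.02 m/s); the robot touches nothing.
It fails at once if the wrench handle is forced on towards its end stop (past 0.32 rad) (value of joint wrench_handle above 0.32 rad).
It fails at once if the wrench is dropped (falls faster than 0.7 m/s unheld) (contact force between the fingers and wrench below 0.1 N and linear speed of wrench above 0.7 m/s).
It fails at once if a bystander is pushed more than 30 mm or knocked over (distance of any of jar_a, jar_b, cups, grinder, spanner from where it was at the start of the episode above 0.03 m or angle between any of jar_a, jar_b, cups, grinder's own z axis and vertical above 0.4 rad).
It also fails if it takes over 61 s, if anything falls off the work surface, if the arm or the gripper's body presses on something with over 40 N, if the wrist force passes 120 N, or if a joint passes its speed limit or range.

### The arm

A 7-joint arm with a two-finger parallel gripper is mounted at the origin on the work surface. World frame = base frame: x ahead of the robot, y to its left, z up, the work surface at z = 0. Lengths are in m, angles in degrees, forces in N, time in s.
With the tool pointing down it reaches from about 0.425 to 0.875 m from the base axis. Payload 4.7 kg.
Tool frame: the origin (TCP) lies midway between the tips of the shut fingers; the grasp point (between the pads) lies 19 mm behind it; z points along the fingers, x is the direction in which the jaws open and shut, and the axes are right-handed (so a half turn about z gives the same grasp; the last joint's range is limited). The gripper opens to 87 mm and grips with 3 to 60 N. Pads are 19 mm wide; open, the fingers measure 117 mm over their backs; the gripper's body (75 mm by 190 mm) begins 51 mm behind the grasp point.
Start: joints at [-69.265, 18.392, -4.016, 83.108, 1.295, 78.541, -3.26], TCP at [0.222, 0.611, 0.223] pointing down, gripper open.
Joint ranges: [-163.93, 163.93], [-17.29, 119.83], [-79.2, 71.16], [3.27, 140.29], [-89.18, 269.18], [5.43, 117.66], [-154.24, 154.24]. Speed limits (degrees/s): [147.25, 147.25, 180, 180, 180, 180, 180].

### API

Orientations are given as [roll, pitch, yaw] about the fixed x, y, z axes, in that order (R = Rz(yaw) Ry(pitch) Rx(roll)).
In Python, from cell import telemetry, optics, env gives the robot as it stands.
- The arm moves only by the tool arm_command, never from a script. Its arguments are lists of equal length, an entry for each row: "translation": the shift along the tool's x, y, z in cm, a list of three; "twist": the turn about the tool's z in degrees. In form: {"translation": [[x, y, z], ...], "twist": [twist, ...]}. A call has 1 to 10 rows; each row shifts and turns the pose as measured when the row begins, along the tool's axes as they then stand; what a row does not reach is not made up. A row lasts 1/8 s, in which the tool goes at most 62.5 mm and 10.7 degrees, less where a joint would pass 70% of its speed; a pose out of reach is approached as far as the arm can. A call is refused whole if a number of a shift passes 6.25 or a number of a turn 10.7, either way. A call with a gripper value outside its range is refused whole. "grip" is the opening in per cent of the stroke, from 0 (shut) to 100 (fully open), set as the call begins (left out, the last holds). The fingers move at their own pace and stop on an object; "force" is the grip in N (left out, the last holds). Time passes only in rows, so rows that do not move let the fingers close. It gives the time, the measured TCP pose, the force and the opening at its end, in the units of the state.
- telemetry.get_obs(): the state, without advancing time (a new reading comes with each control period).
- optics.read_camera(name): name is "scene" or "top" or "wrist"; returns a dict with "img" (420x560x3 uint8, blue, green, red), "fx", "fy", "cx", "cy" (pixels), "extrinsics" (4x4, takes a point from camera to world coordinates); the wrist camera has in their place "hand_eye" (4x4, takes a point from camera to tool coordinates, whose origin is the TCP and whose axes are the tool frame's). Camera axes: x right, y up, looking along -z (the intrinsics and any distortion apply to the point x, -y, -z); pixel columns grow to the right and rows downward; lengths in m; the calibration is good to about 2 mm. A picture is of the moment at which its call begins: read the wrist's pose just before it. There is no depth.
- env.sign_off(): hands the job in, once; it reports no verdict.
The state is a dict: "time_s": time; "qpos": joint angles; "joint_velocities": joint speeds; "effort": joint torques, N m; "tool_pos": TCP position; "tool_rot": TCP orientation; "force": force on the tool from outside, world axes, zero at the start; "wrist_torque": the same for the moment, N m; "grip_width": finger opening in m.
Only numpy, scipy, OpenCV 4.12 (cv2) and the standard library are available. Lean on these libraries where they do the work, as an engineer would, in place of code of your own. Each camera call takes 0.05 s, during which the arm holds its last target. There are 200 camera calls.

## Working session

There is one attempt and no reset: what is moved stays moved. The work goes in short steps, Python scripts to look and compute and a tool call to move; the robot and the scene stay as the last step left them, time stands still between calls to the robot, and variables do not carry over. Pictures are saved under pics/ and viewed, about 8 in all and at most 12, crops included, and the job is handed in when it is done.

Besides the shell and the picture viewer there is one more tool, called after ">>>" as name(argument=value, ...) on one line, values as JSON. arm_command: Moves the arm, as the interface text tells. Its arguments: {"type":"object","properties":{"translation":{"type":"array","items":{"type":"array","items":{"type":"number"}}},"twist":{"type":"array","items":{"type":"number"}},"grip":{"type":"number"},"force":{"type":"number"}},"required":["translation","twist"]}

```bash
mkdir -p pics; ls
cat > h.py <<'E'
import numpy as np, cv2
from scipy.spatial.transform import Rotation as R
from cell import telemetry, optics, env
def obs(): return telemetry.get_obs()
def T():
    o=obs(); M=np.eye(4); M[:3,:3]=R.from_euler('xyz',o['tool_rot'],degrees=True).as_matrix(); M[:3,3]=o['tool_pos']; return M
def snap(name,fn=None):
    M=T(); c=optics.read_camera(name)
    c['E']=c['extrinsics'] if 'extrinsics' in c else M@np.array(c['hand_eye'])
    if fn:
        cv2.imwrite('pics/'+fn+'.png',c['img'])
        np.savez('pics/'+fn+'.npz',E=c['E'],k=[c['fx'],c['fy'],c['cx'],c['cy']])
    return c
def ray(fn,uv,z):
    d=np.load('pics/'+fn+'.npz'); E=d['E'];fx,fy,cx,cy=d['k']
    v=E[:3,:3]@np.array([(uv[0]-cx)/fx,-(uv[1]-cy)/fy,-1]); p=E[:3,3]
    return p+v*(z-p[2])/v[2]
def proj(fn,p):
    d=np.load('pics/'+fn+'.npz'); E=d['E'];fx,fy,cx,cy=d['k']
    q=E[:3,:3].T@(np.array(p)-E[:3,3]); return np.array([cx+fx*q[0]/-q[2],cy-fy*q[1]/-q[2]])
def delta(p,yaw=None):
    M=T(); print('tool-axes shift cm',np.round(M[:3,:3].T@(np.array(p)-M[:3,3])*100,2))
E
python3 - <<'E'
from h import *
o=obs(); print(o)
a=snap('top','top0'); b=snap('scene','scene0')
print({k:v for k,v in a.items() if k!='img'}); print({k:v for k,v in b.items() if k!='img'})
E
```

```text
pics
{'time_s': 0.0, 'qpos': array([-69.26759658,  18.43913198,  -4.0170636 ,  83.17554201,
         1.29420999,  78.53916018,  -3.25899649]), 'joint_velocities': array([-0.01892559,  0.03867074, -0.00202053,  0.0220644 , -0.11790045,
        0.00438447, -0.02715245]), 'effort': array([ 1.13507388e-04, -4.91283917e+01, -4.03621774e-01, -3.12523842e+01,
       -6.37484458e-02,  4.39285592e-02,  1.85033882e-04]), 'tool_pos': array([0.2213482 , 0.61056541, 0.22145527]), 'tool_rot': array([1.79995556e+02, 1.08629432e-01, 7.00796559e+01]), 'force': array([-0.02387709,  0.16801569, -0.32142205]), 'wrist_torque': array([-0.03129848,  0.01747926, -0.01937523]), 'grip_width': 0.08718397108924746}
{'fx': 515.2225012007095, 'fy': 515.2225012007095, 'cx': 284.5801932514056, 'cy': 207.73178042432508, 'extrinsics': array([[-6.01871595e-03,  9.90560957e-01, -1.36940737e-01,
         2.19005564e-01],
       [-9.99981887e-01, -5.95979574e-03,  8.40261074e-04,
         6.65225732e-02],
       [ 1.61909949e-05,  1.36943314e-01,  9.90578886e-01,
         1.71253706e+00],
       [ 0.00000000e+00,  0.0000
[... 313 characters left out ...]
,
       [ 0.00000000e+00,  0.00000000e+00,  0.00000000e+00,
         1.00000000e+00]])}
{'fx': 503.1091201432244, 'fy': 503.1091201432244, 'cx': 284.5193941673381, 'cy': 217.4506966333112, 'extrinsics': array([[ 0.37375937, -0.77398889,  0.51112144,  1.14217479],
       [ 0.92746268,  0.31829218, -0.19622196, -0.17357641],
       [-0.01081234,  0.54738586,  0.8368105 ,  1.24867312],
       [ 0.        ,  0.        ,  0.        ,  1.        ]]), 'E': array([[ 0.37375937, -0.77398889,  0.51112144,  1.14217479],
       [ 0.92746268,  0.31829218, -0.19622196, -0.17357641],
       [-0.01081234,  0.54738586,  0.8368105 ,  1.24867312],
       [ 0.        ,  0.        ,  0.        ,  1.        ]])}
```

View pics/top0.png

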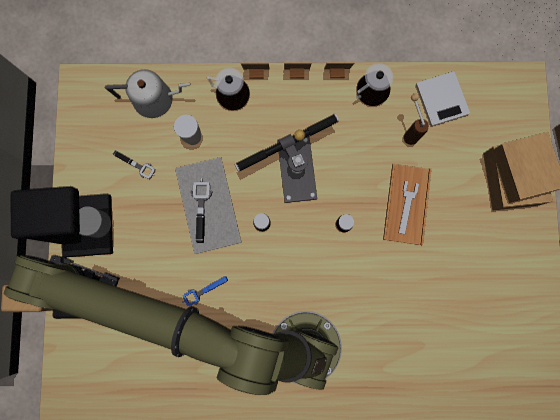

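View pics/scene0.png

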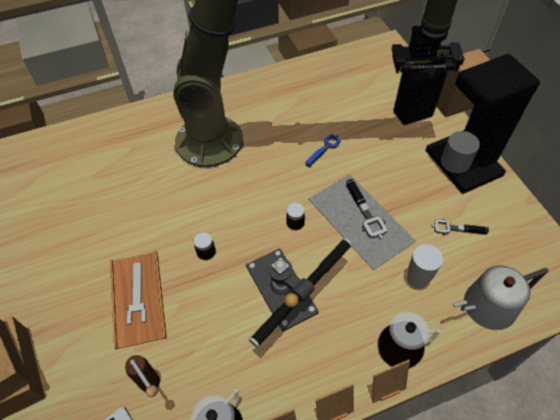

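Candidates for the wrench in the top view are the blue one (205,290), a small black and steel one (135,165), and a large black and steel one on the grey mat (201,210). I choose the one on the mat: it isn't blue and it's the larger of its colour. I'll check it in a close crop.

Run:
```python
import cv2
i=cv2.imread('pics/top0.png')[105:255,170:350]
cv2.imwrite('pics/crop0.png',cv2.resize(i,None,fx=4,fy=4,interpolation=cv2.INTER_CUBIC))
```

```text
(no output)
```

View pics/crop0.png

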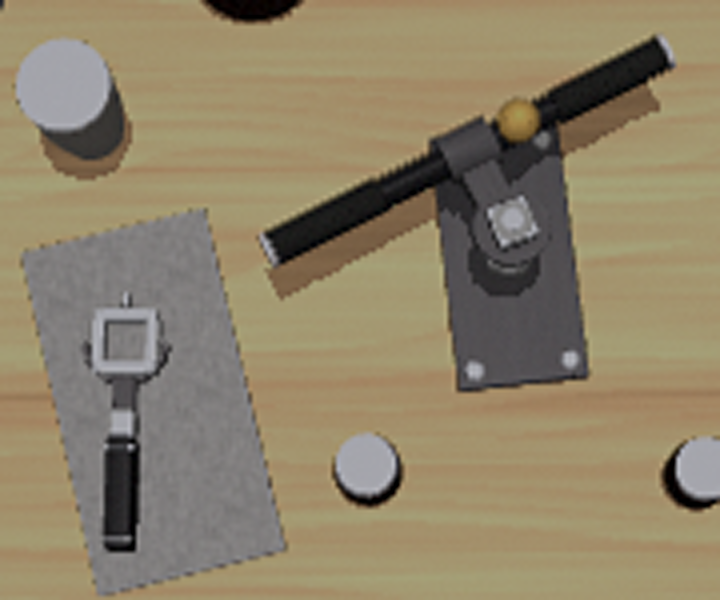

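Confirmed. The large steel and black wrench is on the mat, with its hole at crop (126,341) and grip from (121,437) to (120,549). The bolt is at (512,218), the bar ends at (268,250) and (668,50), and the foot's front corners at (458,390) and (588,376).

Run:
```python
from h import *
f=lambda u,v,z: ray('top0',(170+u/4-.375,105+v/4-.375),z)
a2=lambda a,b: np.degrees(np.arctan2(*(b-a)[[1,0]]))
m=[f(*p,.005) for p in [(205,209),(22,255),(100,595),(286,548)]]
print('mat c',np.mean(m,0),[round(np.linalg.norm(m[i]-m[i-1]),3) for i in range(4)],'yaw',a2(m[2],m[1]),a2(m[3],m[0]))
h=f(126,341,.023); g1=f(121,437,.035); g2=f(120,549,.035)
print('head',h,'grip',g1,g2,np.linalg.norm(g1-g2),'yaw',a2(g2,h), 'dist end',np.linalg.norm((h-g2)[:2]))
n=f(512,218,.145); print('nut',n)
c1=f(458,390,.014);c2=f(588,376,.014);print('foot w',np.linalg.norm(c1-c2),'yaw',a2(c1,c2)+90, a2(c1,f(440,222,.014)),a2(c2,f(563,170,.014)),'mid',(c1+c2)/2)
b1=f(268,250,.1);b2=f(668,50,.1);print('bar',b1,b2,np.linalg.norm(b1-b2),'yaw',a2(b2,b1)-90,'mid',(b1+b2)/2, np.linalg.norm(((b1+b2)/2-n)[:2]))
for nm,p in dict(jar=(367,465),jar2=(705,468)).items(): print(nm,f(*p,.07))
print('cups',f(64,85,.13)); print('nutsq',a2(f(525,242,.138),f(493,252,.138)) if 0 else '')
```

```text
mat c [0.46729476 0.3219039  0.005     ] [np.float64(0.296), np.float64(0.159), np.float64(0.296), np.float64(0.158)] yaw 13.903799607624068 13.712389824402125
head [0.51420447 0.34232506 0.023     ] grip [0.43223559 0.34317674 0.035     ] [0.34031603 0.34247488 0.035     ] 0.09192224029639944 yaw -0.04936377225891186 dist end 0.17388850696333627
nut [0.58816132 0.02367951 0.145     ]
foot w 0.10906641556041013 yaw 5.869275146252903 5.71127992057511 6.011972034590759 mid [0.47826752 0.01223807 0.014     ]
bar [0.57379311 0.2175497  0.1       ] [ 0.73710982 -0.10516106  0.1       ] 0.36168298354622186 yaw 26.842952330038884 mid [0.65545147 0.05619432 0.1       ] 0.07473403766676426
jar [0.40397207 0.13980363 0.07      ]
jar2 [ 0.39992268 -0.13113146  0.07      ]
cups [0.70165002 0.37732501 0.13      ]
nutsq
```

```bash
cat >> h.py <<'E'
def plan(p,yaw,n=None):
    """rows from present pose to (p,yaw deg), straight; printed in cm/deg"""
    o=obs(); p0=np.array(o['tool_pos']); y0=o['tool_rot'][2]
    dy=(yaw-y0+180)%360-180; d=np.array(p)-p0
    n=n or int(max(np.ceil(np.linalg.norm(d)/.055),np.ceil(abs(dy)/9.5),1)); tr=[]
    for i in range(n):
        y=np.radians(y0+dy*i/n); s=d/n*100
        tr.append([round(v,2) for v in (s[0]*np.cos(y)+s[1]*np.sin(y), s[0]*np.sin(y)-s[1]*np.cos(y), -s[2])])
    print('t',round(o['time_s'],2),'now',np.round(p0,4),np.round(o['tool_rot'],1),'n',n); print('"translation":',[[float(v) for v in r] for r in tr],' twist',round(-dy/n,2))
E
python3 -c "
from h import *
plan([.6007,.1646,.17],26.84)"
```

```text
t 0.1 now [0.2214 0.6106 0.2216] [1.80e+02 1.00e-01 7.01e+01] n 11
"translation": [[-2.64, 4.62, 0.47], [-2.31, 4.79, 0.47], [-1.98, 4.94, 0.47], [-1.64, 5.06, 0.47], [-1.29, 5.16, 0.47], [-0.93, 5.24, 0.47], [-0.57, 5.29, 0.47], [-0.2, 5.32, 0.47], [0.16, 5.32, 0.47], [0.53, 5.3, 0.47], [0.89, 5.25, 0.47]]  twist 3.93
```

>>> arm_command(translation=[[-2.6,4.6,0.5],[-2.3,4.8,0.5],[-2.0,4.9,0.5],[-1.6,5.1,0.5],[-1.3,5.2,0.5],[-0.9,5.2,0.5],[-0.6,5.3,0.5],[-0.2,5.3,0.5],[0.2,5.3,0.5],[0.5,5.3,0.5]], twist=[4,4,4,4,4,4,4,4,4,4], grip=100)

```text
time_s: 1.35
tool_pos: [0.5639, 0.1943, 0.1646]
tool_rot: [-179.9, 0.5, 29.6]
force: [0.3, -0.2, -0.7]
grip_width: 0.0869
```

```bash
python3 -c "
from h import *
plan([.6007,.1646,.17],26.84)
snap('wrist','w1')"
```

```text
t 1.35 now [0.5639 0.1943 0.1646] [-179.9    0.5   29.6] n 1
"translation": [[1.73, 4.4, -0.54]]  twist 2.75
```

View pics/w1.png

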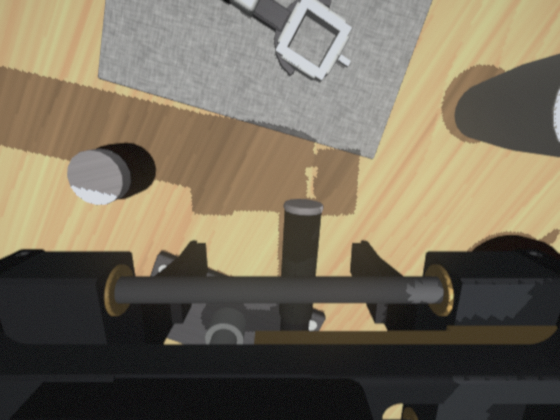

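The wrist view shows the left grip (end at 302,207) between the open fingers (about 190 and 365). I'll finish the approach, go down and pinch.

>>> arm_command(translation=[[1.7,4.4,0],[0,0,4],[0,0,4.2],[0,0,0]], twist=[2.7,0,0,0])

```text
time_s: 1.9
tool_pos: [0.6057, 0.1492, 0.079]
tool_rot: [179.6, 0.6, 25.8]
force: [0.1, -0.1, -0.4]
grip_width: 0.087
```

>>> arm_command(translation=[[0,0,0],[0,0,0],[0,0,0],[0,0,0],[0,0,0]], twist=[0,0,0,0,0], grip=0, force=20)

```text
time_s: 2.52
tool_pos: [0.6086, 0.1516, 0.0851]
tool_rot: [179.6, 0.1, 25.9]
force: [-0.2, 0.7, -0.6]
grip_width: 0.0449
```

Run:
```python
from h import *
o=obs(); p=o['tool_pos']; y=o['tool_rot'][2]; print(p,o['tool_rot'],o['force'],o['grip_width'])
n=np.array([.588,.0236]); r=p[:2]-n; print('r',np.linalg.norm(r), 'implied bar yaw',np.degrees(np.arctan2(r[1],r[0]))-np.degrees(np.arctan2(.12,.075)))
c=np.array([np.cos(np.radians(y)),np.sin(np.radians(y))]); print('dist along stem',r@c)
d=-21.0;N=8
a0=np.arctan2(r[1],r[0]);q=[n+np.linalg.norm(r)*np.array([np.cos(a0+np.radians(d)*i/N),np.sin(a0+np.radians(d)*i/N)]) for i in range(N+1)]
for i in range(N):
  s=(q[i+1]-q[i])*100; t=np.radians(y+d*i/N); print(np.round([s[0]*np.cos(t)+s[1]*np.sin(t), s[0]*np.sin(t)-s[1]*np.cos(t)],2))
print('final',q[-1])
```

```text
[0.60864415 0.15164713 0.08508391] [1.79576415e+02 9.47743610e-02 2.59075809e+01] [-0.24403499  0.69836935 -0.61121472] 0.044891434216840914
r 0.12970060971063618 implied bar yaw 22.84679125977378
dist along stem 0.07451586934224502
[0.48 0.35]
[0.48 0.35]
[0.48 0.35]
[0.48 0.35]
[0.48 0.35]
[0.48 0.35]
[0.48 0.35]
[0.48 0.35]
final [0.65316096 0.13574409]
```

>>> arm_command(translation=[[0,0,0],[0,0,0],[0,0,0],[0.5,0.35,0],[0.5,0.35,0],[0.5,0.35,0],[0.5,0.35,0],[0.5,0.35,0],[0.5,0.35,0],[0.5,0.35,0]], twist=[0,0,0,2.6,2.6,2.6,2.6,2.6,2.6,2.6])

```text
time_s: 3.78
tool_pos: [0.6482, 0.1372, 0.0852]
tool_rot: [179.5, 0.5, 6.6]
force: [-4.8, -1.1, 3.8]
grip_width: 0.0295
```

```bash
cat > bar.py <<'E'
from h import *
o=obs(); p=o['tool_pos']; y=o['tool_rot'][2]; print(p,o['tool_rot'],o['force'],o['grip_width'])
r=p[:2]-np.array([.588,.0236]); rho=np.linalg.norm(r)
by=np.degrees(np.arctan2(r[1],r[0])-np.arccos(.075/rho)); print('rho',rho,'bar yaw from position',by,'remaining',by-5.87)
E
python3 bar.py
```

```text
[0.64817948 0.13717484 0.0851916 ] [179.4704287    0.45972596   6.63074442] [-4.7992297  -1.07632295  3.76849384] 0.029468729688223665
rho 0.1285333177130169 bar yaw from position 7.779927870238866 remaining 1.9099278702388656
```

>>> arm_command(translation=[[0.45,0.3,0],[0.15,0.1,0],[0,0,0]], twist=[1,0,0])

```text
time_s: 4.15
tool_pos: [0.6529, 0.1346, 0.0851]
tool_rot: [179.6, 0.8, 5.2]
force: [-4.3, -0.4, 3.9]
grip_width: 0.0294
```

```bash
python3 bar.py
```

```text
[0.65285362 0.13456606 0.08514379] [179.63796154   0.79654913   5.15225897] [-4.31173296 -0.43090646  3.85180715] 0.029404993681489095
rho 0.12852804513991886 bar yaw from position 5.395264640958638 remaining -0.4747353590413619
```

>>> arm_command(translation=[[0,0,0],[0,0,0],[0,0,0],[0,0,-5],[0,0,-4],[0,0,0]], twist=[0,0,0,0,0,0], grip=100)

```text
time_s: 4.9
tool_pos: [0.6569, 0.1359, 0.1763]
tool_rot: [179.6, 0.4, 5.1]
force: [-0.4, -0.6, -1.0]
grip_width: 0.0809
```

```bash
python3 -c "
from h import *
plan([.389,.3424,.17],90,10)"
```

```text
t 4.9 now [0.6569 0.1359 0.1763] [179.6   0.4   5.1] n 10
"translation": [[-2.49, -2.29, 0.06], [-2.12, -2.63, 0.06], [-1.71, -2.92, 0.06], [-1.26, -3.14, 0.06], [-0.78, -3.29, 0.06], [-0.29, -3.37, 0.06], [0.22, -3.38, 0.06], [0.71, -3.31, 0.06], [1.19, -3.17, 0.06], [1.65, -2.95, 0.06]]  twist -8.49
```

>>> arm_command(translation=[[-2.5,-2.3,0],[-2.1,-2.6,0],[-1.7,-2.9,0],[-1.3,-3.1,0],[-0.8,-3.3,0],[-0.3,-3.4,0],[0.2,-3.4,0],[0.7,-3.3,0],[1.2,-3.2,0],[1.6,-3,0]], twist=[-8.5,-8.5,-8.5,-8.5,-8.5,-8.5,-8.5,-8.5,-8.5,-8.5])

```text
time_s: 6.15
tool_pos: [0.374, 0.3378, 0.1655]
tool_rot: [-179.2, 0.8, 92.5]
force: [-0.3, 0.8, -0.5]
grip_width: 0.0872
```

Run:
```python
from h import *
plan([.389,.3424,.15],90)
w=snap('wrist','w2'); t=snap('top','top2')
i=cv2.resize(t['img'][105:205,230:345],None,fx=4.2,fy=4.2,interpolation=cv2.INTER_CUBIC)
c=cv2.resize(w['img'],(400,300))
o=np.zeros((730,max(i.shape[1],400),3),np.uint8)
o=np.zeros((420,i.shape[1]+315,3),np.uint8); o[:i.shape[0],:i.shape[1]]=i[:420]; o[:236,i.shape[1]:]=cv2.resize(w['img'],(315,236))
print(i.shape); cv2.imwrite('pics/m2.png',o)
```

```text
t 6.15 now [0.374  0.3378 0.1655] [-179.2    0.8   92.5] n 1
"translation": [[0.4, 1.52, 1.55]]  twist 2.54
(420, 483, 3)
```

View pics/m2.png

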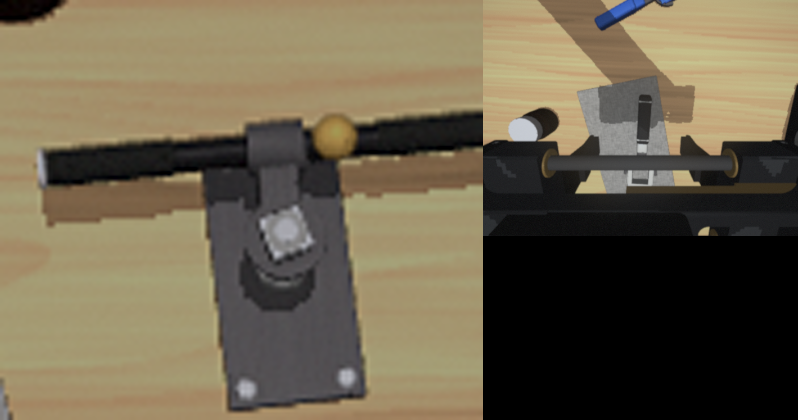

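The bar is square with the foot: its image slope is about 5°, against 6° for the foot's front edge. The bolt is at crop (287,230) with its edges about 19° anticlockwise. The wrist inset shows the wrench handle between the jaws.

>>> arm_command(translation=[[0.4,1.5,1.5],[0,0,0]], twist=[2.5,0])

```text
time_s: 6.5
tool_pos: [0.3859, 0.344, 0.1486]
tool_rot: [-179.1, 0.8, 90.1]
force: [-0.5, 0.1, 0.5]
grip_width: 0.0869
```

Run:
```python
from h import *
plan([.389,.3424,.011],90)
i=cv2.imread('pics/top2.png'); g=cv2.cvtColor(i,cv2.COLOR_BGR2GRAY)
s=cv2.resize(g[140:175,280:320],None,fx=8,fy=8,interpolation=cv2.INTER_CUBIC)
for th in (120,140,160):
    m=(s>th).astype(np.uint8); n,l,st,ce=cv2.connectedComponentsWithStats(m)
    k=1+np.argmax(st[1:,4]); pts=np.argwhere(l==k)[:,::-1].astype(np.float32)
    r=cv2.minAreaRect(pts); b=cv2.boxPoints(r); B=[ray('top2',(280+(u+.5)/8-.5,140+(v+.5)/8-.5),.138) for u,v in b]
    print(th,np.round(r[1],1),'c',np.mean(B,0),[round(np.degrees(np.arctan2(*(B[j]-B[j-1])[[1,0]]))%90,1) for j in range(4)],[round(np.linalg.norm(B[j]-B[j-1])*1000,1) for j in range(2)])
```

```text
t 6.5 now [0.3859 0.344  0.1486] [-179.1    0.8   90.1] n 3
"translation": [[-0.05, 0.1, 4.59], [-0.05, 0.1, 4.59], [-0.05, 0.1, 4.59]]  twist 0.05
120 [193.  65.] c [ 0.57922088 -0.03184935  0.138     ] [np.float64(89.2), np.float64(89.7), np.float64(89.1), np.float64(89.7)] [np.float64(77.0), np.float64(25.5)]
140 [190.  62.] c [ 0.57861509 -0.03242634  0.138     ] [np.float64(89.2), np.float64(89.7), np.float64(89.1), np.float64(89.7)] [np.float64(75.8), np.float64(24.3)]
160 [36.8 36.8] c [0.58901283 0.02310503 0.138     ] [np.float64(43.9), np.float64(45.2), np.float64(43.9), np.float64(45.2)] [np.float64(14.5), np.float64(14.6)]
```

>>> arm_command(translation=[[0,0.1,4.6],[-0.1,0.1,4.6],[-0.1,0.1,4.5],[0,0,0],[0,0,0]], twist=[0,0,0,0,0])

```text
time_s: 7.12
tool_pos: [0.39, 0.3396, 0.0115]
tool_rot: [-179.4, 0.6, 89.9]
force: [0.6, 0.8, 0.3]
grip_width: 0.0871
```

Run:
```python
from h import *
plan([.389,.3424,.011],90)
i=cv2.imread('pics/top2.png'); g=i[140:175,280:320]
cv2.imwrite('pics/nut.png',cv2.convertScaleAbs(cv2.resize(g,None,fx=14,fy=14,interpolation=cv2.INTER_CUBIC),alpha=1.2))
```

```text
t 7.12 now [0.39   0.3396 0.0115] [-179.4    0.6   89.9] n 1
"translation": [[0.28, -0.1, 0.05]]  twist -0.08
```

View pics/nut.png

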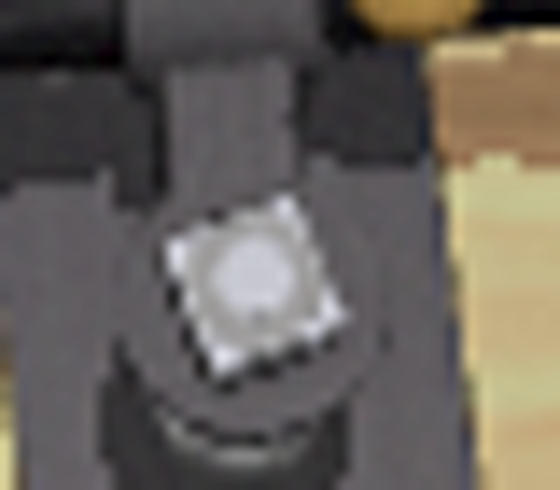

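Bolt head corners in the enlargement are (165,240), (293,195), (350,315) and (218,378). Its flats are therefore turned about 22°. Next I grip the wrench.

>>> arm_command(translation=[[0.2,0,0],[0,0,0],[0,0,0],[0,0,0],[0,0,0],[0,0,0],[0,0,0],[0,0,0]], twist=[0,0,0,0,0,0,0,0], grip=0, force=45)

```text
time_s: 8.12
tool_pos: [0.3927, 0.3445, 0.0168]
tool_rot: [-179.7, 0.3, 89.9]
force: [0.4, -0.8, 1.9]
grip_width: 0.0234
```

Run:
```python
from h import *
B=[ray('top2',(280+(u+.5)/14-.5,140+(v+.5)/14-.5),.138) for u,v in [(165,240),(293,195),(350,315),(218,378)]]
print(np.mean(B,0),[round(np.degrees(np.arctan2(*(B[j]-B[j-1])[[1,0]]))%90,1) for j in range(4)],[round(np.linalg.norm(B[j]-B[j-1])*1000,1) for j in range(4)],[round((np.degrees(np.arctan2(*(B[j]-B[j-2])[[1,0]]))-45)%90,1) for j in range(2)])
o=obs();print(o['tool_pos'],o['tool_rot'],o['force'],o['grip_width'])
```

```text
[0.58805762 0.02277931 0.138     ] [np.float64(20.1), np.float64(19.4), np.float64(24.3), np.float64(25.6)] [np.float64(33.6), np.float64(30.4), np.float64(30.2), np.float64(32.8)] [np.float64(22.1), np.float64(22.6)]
[0.39272855 0.34449944 0.01678126] [-179.70820224    0.27750361   89.90970271] [ 0.36244178 -0.78527614  1.90828708] 0.023418244430854065
```

>>> arm_command(translation=[[0,0,0],[0,0,0.7],[0,0,0],[0,0,0]], twist=[0,0,0,0], grip=45)

```text
time_s: 8.62
tool_pos: [0.3924, 0.3442, 0.0088]
tool_rot: [-179.7, 0.3, 89.9]
force: [0.6, 0.3, 0.7]
grip_width: 0.0387
```

>>> arm_command(translation=[[0,0,0.1],[0,0,0],[0,0,0],[0,0,0],[0,0,0]], twist=[0,0,0,0,0], grip=0, force=55)

```text
time_s: 9.25
tool_pos: [0.3925, 0.3443, 0.0078]
tool_rot: [-179.7, 0.3, 89.9]
force: [-0.3, 0.6, -0.2]
grip_width: 0.0234
```

Run:
```python
from h import *
o=obs();print(o['tool_pos'],o['tool_rot'],o['force'],o['grip_width'],o['qpos'])
snap('top','top3')
n=np.array([.588,.0231]); a=np.radians(22); d=.1218
g=n-d*np.array([np.cos(a),np.sin(a)]); print('target',g)
```

```text
[0.39245315 0.3443019  0.00779414] [-179.68038232    0.2973208    89.9008226 ] [-0.3050347   0.550326   -0.22506106] 0.02339214255159052 [-48.84755622  15.57872168   5.21450276 113.64009841  -1.80205464
  51.29296394  47.21417587]
target [ 0.47506901 -0.02252708]
```

>>> arm_command(translation=[[0,0,-1],[0,0,-3],[0,0,-4],[0,0,-4],[0,0,-4],[0,0,-1.5],[0,0,0]], twist=[0,0,0,0,0,0,0])

```text
time_s: 10.18
tool_pos: [0.3913, 0.3433, 0.1877]
tool_rot: [-179.4, 0.5, 89.9]
force: [-0.6, -0.1, -2.4]
grip_width: 0.0236
```

Run:
```python
from h import *
o=obs();print(o['force'],o['wrist_torque'],o['grip_width'])
plan([.475,-.0225,.18],112,10)
```

```text
[-0.59998142 -0.09850924 -2.39132143] [ 0.01959632  0.1215803  -0.01613097] 0.02361163716087446
t 10.18 now [0.3913 0.3433 0.1877] [-179.4    0.5   89.9] n 10
"translation": [[-3.66, 0.84, 0.08], [-3.69, 0.7, 0.08], [-3.71, 0.56, 0.08], [-3.73, 0.41, 0.08], [-3.74, 0.27, 0.08], [-3.75, 0.13, 0.08], [-3.75, -0.02, 0.08], [-3.75, -0.16, 0.08], [-3.74, -0.31, 0.08], [-3.73, -0.45, 0.08]]  twist -2.21
```

>>> arm_command(translation=[[-3.7,0.8,0],[-3.7,0.7,0],[-3.7,0.6,0],[-3.7,0.4,0],[-3.7,0.3,0],[-3.7,0.1,0],[-3.7,0,0],[-3.7,-0.2,0],[-3.7,-0.3,0],[-1.8,-0.2,0]], twist=[-2.2,-2.2,-2.2,-2.2,-2.2,-2.2,-2.2,-2.2,-2.2,-2.2])

```text
time_s: 11.42
tool_pos: [0.4621, -0.0146, 0.1706]
tool_rot: [-177.3, 0.4, 113.0]
force: [-0.3, 0.8, -2.6]
grip_width: 0.0237
```

Run:
```python
from h import *
plan([.475,-.0225,.18],112)
```

```text
t 11.43 now [ 0.4621 -0.0146  0.1706] [-177.3    0.4  113. ] n 1
"translation": [[-1.23, 0.88, -0.94]]  twist 0.99
```

>>> arm_command(translation=[[-1.2,0.9,-0.5],[0,0,0],[0,0,0]], twist=[1,0,0])

```text
time_s: 11.8
tool_pos: [0.4741, -0.0224, 0.1722]
tool_rot: [-176.9, 0.4, 111.8]
force: [0.2, -0.5, -1.9]
grip_width: 0.0235
```

Run:
```python
from h import *
plan([.475,-.0225,.18],112)
c=snap('scene','s3'); u,v=proj('s3',[.588,.023,.15]).astype(int); print(u,v)
t=snap('top','top3'); 
x0,y0=u-75,v-75
i=cv2.resize(c['img'][y0:y0+130,x0:x0+150],None,fx=5,fy=5,interpolation=cv2.INTER_CUBIC)[:600]
print(x0,y0); cv2.imwrite('pics/s3c.png',i[:,:800])
```

```text
t 11.8 now [ 0.4741 -0.0224  0.1722] [-176.9    0.4  111.8] n 1
"translation": [[-0.04, 0.08, -0.78]]  twist -0.23
279 261
204 186
```

View pics/s3c.png

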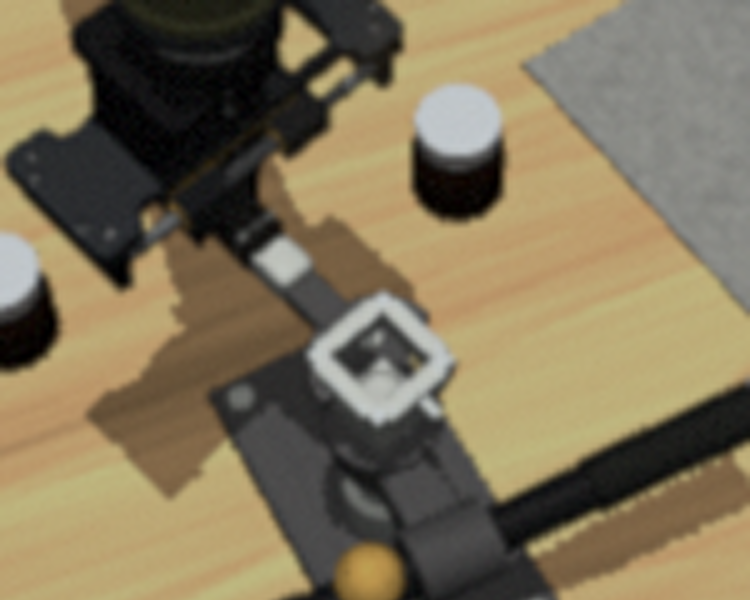

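Run:
```python
from h import *
f=lambda u,v,z: ray('s3',(204+(u+.5)/5-.5,186+(v+.5)/5-.5),z)
for z in (.176,.181,.187): print('hole',f(381,358,z))
B=[f(*p,.181) for p in [(382,293),(455,360),(380,422),(308,358)]]
print([round(np.linalg.norm(B[j]-B[j-1])*1000,1) for j in range(4)],[round((np.degrees(np.arctan2(*(B[j]-B[j-2])[[1,0]]))-45)%90,1) for j in range(2)], 'tab',[round(np.degrees(np.arctan2(*(f(432,408,.175)-f(381,358,.181))[[1,0]])),1)])
p=proj('s3',[.588,.0231,.145]); print('bolt top in crop',(p-[204,186]+.5)*5-.5)
p0=proj('scene0',[.588,.0231,.145]); print('scene0 bolt',p0); 
i=cv2.imread('pics/scene0.png');x,y=int(p0[0])-20,int(p0[1])-20;g=cv2.cvtColor(i,cv2.COLOR_BGR2GRAY)[y:y+40,x:x+40]
for th in(150,170,190):
  n,l,st,ce=cv2.connectedComponentsWithStats((g>th).astype(np.uint8)); k=[(st[j,4],np.round(ce[j]+[x,y],1)) for j in range(1,n) if st[j,4]>8]; print(th,k)
t=cv2.imread('pics/top3.png'); q=proj('top3',[.588,.023,.15]).astype(int)
M=T(); print('predicted hole', M[:3,3]+M[:3,:3]@[0,.1218,.0028-.018])
cv2.imwrite('pics/m4.png',np.hstack([cv2.resize(i[y-5:y+45,x-5:x+45],(390,390),interpolation=2),cv2.resize(t[q[1]-30:q[1]+30,q[0]-30:q[0]+30],(390,390),interpolation=2)]))
print(x-5,y-5,q-30)
```

```text
hole [0.58938358 0.02435925 0.176     ]
hole [0.59196028 0.02343663 0.181     ]
hole [0.59505232 0.02232947 0.187     ]
[np.float64(50.6), np.float64(51.6), np.float64(49.0), np.float64(49.3)] [np.float64(22.6), np.float64(21.8)] tab [np.float64(23.5)]
bolt top in crop [378.77371601 386.7082389 ]
scene0 bolt [279.3547432  262.94164778]
150 [(np.int32(122), array([267.2, 244.6])), (np.int32(77), array([289. , 244.9])), (np.int32(193), array([294. , 259.5])), (np.int32(12), array([277.3, 252.8])), (np.int32(41), array([279.8, 264. ])), (np.int32(10), array([279.9, 270.6]))]
170 [(np.int32(22), array([279.7, 263.8]))]
190 []
predicted hole [0.58793567 0.02326683 0.18126209]
254 237 [267 128]
```

View pics/m4.png

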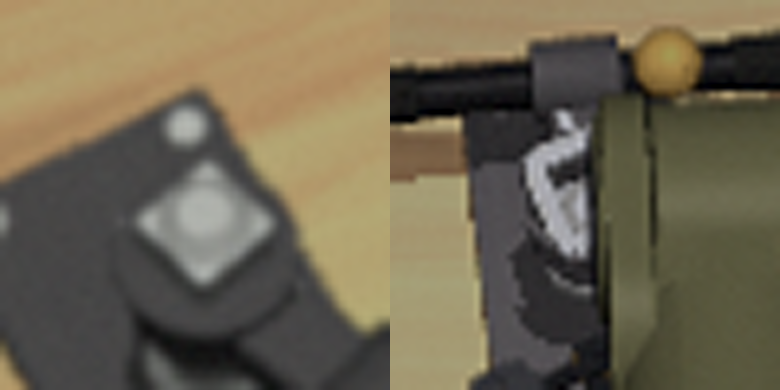

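In the scene view the bolt and the hole agree to 1–2 mm, and both sit at a yaw of about 22°. I go down onto the cone.

>>> arm_command(translation=[[0,0.05,1],[0,0.05,1],[0,0.05,0.5],[0,0.05,0.5],[0,0,0]], twist=[0,0,0,0,0])

```text
time_s: 12.52
tool_pos: [0.4741, -0.0211, 0.1398]
tool_rot: [-176.9, 0.4, 111.9]
force: [0.4, 0.1, -2.5]
grip_width: 0.0238
```

>>> arm_command(translation=[[-0.12,0,0.3],[0,0,0.4],[0,0,0.4],[0,0,0]], twist=[0,0,0,0])

```text
time_s: 13.02
tool_pos: [0.4746, -0.0227, 0.1289]
tool_rot: [-177.0, 0.4, 111.9]
force: [-1.1, -0.1, 0.7]
grip_width: 0.0238
```

```bash
cat > st.py <<'E'
from h import *
o=obs();M=T();print(round(o['time_s'],2),o['tool_pos'],o['tool_rot'],'F',np.round(o['force'],1),'Tq',np.round(o['wrist_torque'],2),o['grip_width'])
h=M[:3,3]+M[:3,:3]@[0,.1218,.0028]; print('pred hole underside',h,'wrench yaw',o['tool_rot'][2]-90)
E
python3 st.py
```

```text
13.03 [ 0.47459971 -0.02268612  0.12894363] [-177.02354109    0.42809168  111.90917763] F [-1.1 -0.1  0.7] Tq [0.1  0.11 0.03] 0.02376034350660006
pred hole underside [0.58734098 0.0225831  0.11982312] wrench yaw 21.909177629388736
```

>>> arm_command(translation=[[0,0,0.3],[0,0,0.3],[0,0,0]], twist=[0,0,0])

```text
time_s: 13.4
tool_pos: [0.4748, -0.0233, 0.124]
tool_rot: [-177.1, 0.4, 111.9]
force: [-2.4, -0.3, 2.7]
grip_width: 0.0238
```

```bash
python3 st.py
python3 - <<'E'
from h import *
c=snap('scene','s5')
i=cv2.resize(c['img'][216:306,234:334],None,fx=6,fy=6,interpolation=cv2.INTER_CUBIC)
cv2.imwrite('pics/s5c.png',i)
E
```

```text
13.4 [ 0.47480511 -0.02331534  0.12396835] [-177.10911934    0.43294917  111.86562887] F [-2.4 -0.3  2.7] Tq [0.21 0.12 0.09] 0.02383242976438985
pred hole underside [0.58759305 0.02187376 0.11502931] wrench yaw 21.865628874368255
```

View pics/s5c.png

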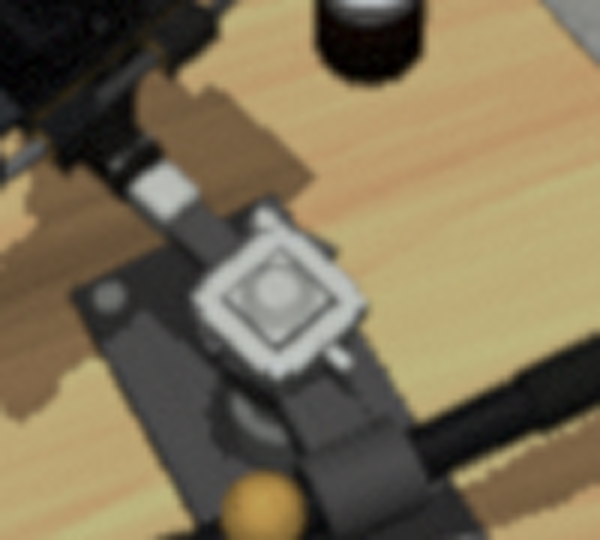

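The socket is fully down: the bolt head sits flush in the hole at crop (278,293). I now turn clockwise.

>>> arm_command(translation=[[0.75,0.02,0],[0.75,0.02,0],[0.75,0.02,0],[0.75,0.02,0],[0.75,0.02,0],[0.75,0.02,0]], twist=[3.5,3.5,3.5,3.5,3.5,3.5])

```text
time_s: 14.2
tool_pos: [0.4646, 0.0212, 0.1236]
tool_rot: [-177.3, 1.5, 90.4]
force: [-2.0, -1.7, 2.6]
grip_width: 0.0236
```

```bash
cat >> st.py <<'E'
n=np.array([.588,.0228]); r=M[:2,3]-n; A=np.degrees(np.arctan2(r[1],r[0]))%360; t=np.array([r[1],-r[0]])/np.linalg.norm(r)
print('rho',np.linalg.norm(r),'handle A',A,'wrench x yaw by pos',A-180,'turned',202-A,'tangential F (clockwise push)',-(o['force'][:2]@t))
E
python3 st.py
```

```text
14.2 [0.46462796 0.02121173 0.12356846] [-177.34509709    1.52313328   90.37049846] F [-2.  -1.7  2.6] Tq [ 0.13 -0.02  0.25] 0.023587197238794183
pred hole underside [0.58616644 0.02177335 0.11513264] wrench yaw 0.370498464004811
rho 0.12338226208387187 handle A 180.73757561180838 wrench x yaw by pos 0.7375756118083814 turned 21.26242438819162 tangential F (clockwise push) 1.6807251620786936
```

>>> arm_command(translation=[[0.75,0.02,0],[0.75,0.02,0],[0.75,0.02,0]], twist=[3.5,3.5,3.5])

```text
time_s: 14.58
tool_pos: [0.4665, 0.0442, 0.1232]
tool_rot: [-177.7, 2.0, 79.6]
force: [-2.6, -2.2, 2.8]
grip_width: 0.0234
```

```bash
python3 st.py
```

```text
14.57 [0.46652584 0.04418292 0.1231875 ] [-177.7041493     2.01900375   79.61948427] F [-2.6 -2.2  2.8] Tq [0.04 0.02 0.18] 0.023384039625234148
pred hole underside [0.58607708 0.02200821 0.11551528] wrench yaw -10.38051573045891
rho 0.1233418062674927 handle A 170.0165853525283 wrench x yaw by pos -9.983414647471704 turned 31.983414647471704 tangential F (clockwise push) 2.5899247454722336
```

>>> arm_command(translation=[[0.75,0.02,0],[0.75,0.02,0]], twist=[3.5,3.5])

```text
time_s: 14.82
tool_pos: [0.4702, 0.0591, 0.1229]
tool_rot: [-178.0, 2.3, 72.4]
force: [-2.1, -0.7, 2.8]
grip_width: 0.0238
```

```bash
python3 st.py
```

```text
14.82 [0.47015897 0.05910813 0.12285176] [-177.98879876    2.31208125   72.44666095] F [-2.1 -0.7  2.8] Tq [-0.04  0.02  0.19] 0.023751785695287242
pred hole underside [0.58603627 0.02215426 0.11578469] wrench yaw -17.55333904518504
rho 0.12330769990112478 handle A 162.87535161217775 wrench x yaw by pos -17.124648387822248 turned 39.12464838782225 tangential F (clockwise push) 1.3369036646313188
```

>>> arm_command(translation=[[0.6,0.02,0],[0.6,0.02,0]], twist=[2.8,2.8])

```text
time_s: 15.08
tool_pos: [0.4742, 0.0701, 0.1225]
tool_rot: [-178.2, 2.6, 66.8]
force: [-2.7, -2.3, 3.6]
grip_width: 0.0235
```

```bash
python3 st.py
```

```text
15.07 [0.47418782 0.07006488 0.1225007 ] [-178.22128975    2.60626169   66.75154657] F [-2.7 -2.3  3.6] Tq [-0.23  0.18  0.44] 0.023501409126748248
pred hole underside [0.58584603 0.02177068 0.11592826] wrench yaw -23.248453432819872
rho 0.12323627572960827 handle A 157.4474553953639 wrench x yaw by pos -22.552544604636097 turned 44.5525446046361 tangential F (clockwise push) 3.1778677813260945
```

>>> arm_command(translation=[[0.6,0.02,0]], twist=[2.8])

```text
time_s: 15.2
tool_pos: [0.4765, 0.0753, 0.1223]
tool_rot: [-178.3, 2.8, 63.9]
force: [-4.0, -1.6, 3.4]
grip_width: 0.0238
```

```bash
python3 st.py
```

```text
15.2 [0.47651494 0.07529524 0.12228106] [-178.34472972    2.75764855   63.94753763] F [-4.  -1.6  3.4] Tq [-0.1   0.11  0.6 ] 0.02375440634324816
pred hole underside [0.58568731 0.02158622 0.11597124] wrench yaw -26.05246236991769
rho 0.12322609145744319 handle A 154.78554700232147 wrench x yaw by pos -25.214452997678535 turned 47.214452997678535 tangential F (clockwise push) 3.1848975639355865
```

Total torque about the bolt has risen to about 1 N m, so the bolt is home and the handle is starting to break over. I'll add about 5° more.

>>> arm_command(translation=[[0.6,0.02,0],[0.5,0.02,0]], twist=[2.8,2.4])

```text
time_s: 15.45
tool_pos: [0.4815, 0.0848, 0.1219]
tool_rot: [-178.6, 3.0, 58.8]
force: [-3.4, -2.3, 3.4]
grip_width: 0.0235
```

```bash
python3 st.py
python3 - <<'E'
from h import *
c=snap('scene','s6')
i=cv2.resize(c['img'][196:306,224:354],None,fx=6,fy=6,interpolation=cv2.INTER_CUBIC)[:600]
cv2.imwrite('pics/s6c.png',i)
E
```

```text
15.45 [0.48153333 0.0847953  0.12188809] [-178.60238581    3.01268291   58.79762544] F [-3.4 -2.3  3.4] Tq [0.02 0.19 0.69] 0.023477652182670842
pred hole underside [0.58546757 0.02149006 0.11612613] wrench yaw -31.202374557600947
rho 0.12320133283921457 handle A 149.78785474469774 wrench x yaw by pos -30.21214525530226 turned 52.21214525530226 tangential F (clockwise push) 3.7070302024466892
```

View pics/s6c.png

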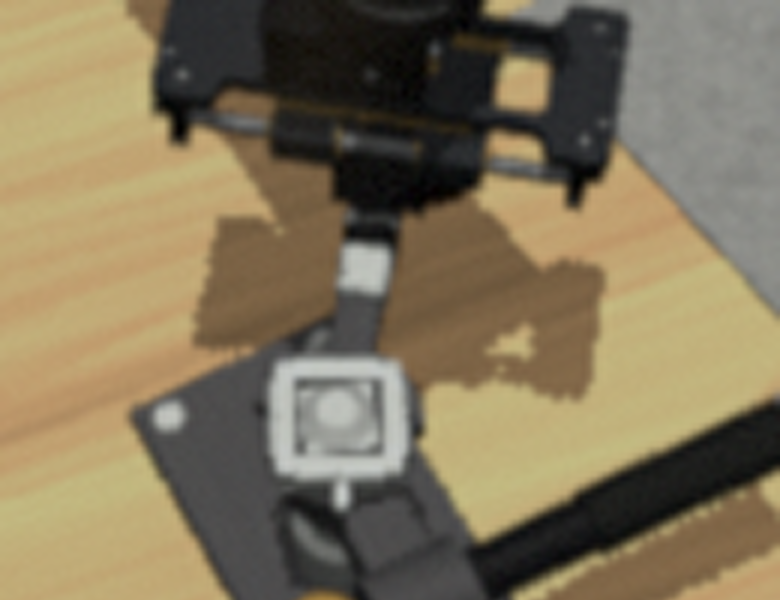

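Run:
```python
from h import *
f=lambda u,v,z: ray('s6',(224+(u+.5)/6-.5,196+(v+.5)/6-.5),z)
a=lambda p,q: np.degrees(np.arctan2(*(q-p)[[1,0]]))
z=.138
print('tab',a(f(338,416,z),f(342,495,.13)),'left edge',a(f(272,362,z),f(272,475,z)),'right',a(f(407,360,z),f(408,470,z)),'top',a(f(285,357,z),f(397,357,z))-90,'bottom',a(f(278,480,z),f(400,476,z))-90)
print('handle',a(f(365,265,.145),f(338,416,z)))
```

```text
tab -19.012850350011934 left edge -20.976065903153458 right -21.921489136940952 top -22.291157011798276 bottom -20.17240587386526
handle -31.290327070704812
```

The head's yaw is −21° and the handle's is −31°. That puts the handle joint at about 0.16 rad: broken over and well short of 0.32. I hold briefly, then ease back about 14° to release the spring and centre the socket in its play.

>>> arm_command(translation=[[0,0,0],[-0.6,0.02,0],[-0.6,0.02,0],[-0.6,0.02,0],[-0.6,0.02,0],[-0.5,0.02,0],[0,0,0]], twist=[0,-2.8,-2.8,-2.8,-2.8,-2.4,0])

```text
time_s: 16.38
tool_pos: [0.4708, 0.0584, 0.1233]
tool_rot: [-178.1, 2.4, 73.1]
force: [-1.6, -0.5, 1.4]
grip_width: 0.0237
```

```bash
python3 st.py
```

```text
16.38 [0.47075661 0.05835504 0.12334265] [-178.07456497    2.4369459    73.11465715] F [-1.6 -0.5  1.4] Tq [-0.12  0.08 -0.12] 0.023733570963670937
pred hole underside [0.58706463 0.02274427 0.11645813] wrench yaw -16.88534284964973
rho 0.12251601690504371 handle A 163.12963207844604 wrench x yaw by pos -16.870367921553964 turned 38.870367921553964 tangential F (clockwise push) 0.9204084209252811
```

>>> arm_command(translation=[[-0.02,-0.02,-0.5],[-0.03,-0.03,-0.8],[-0.04,-0.03,-1],[-0.04,-0.03,-1],[-0.08,-0.06,-2],[0,0,0]], twist=[0,0,0,0,0,0])

```text
time_s: 17.12
tool_pos: [0.4707, 0.0594, 0.179]
tool_rot: [-178.0, 2.4, 73.1]
force: [0.1, 0.1, -2.5]
grip_width: 0.0237
```

```bash
python3 st.py
python3 - <<'E'
from h import *
c=snap('scene','s7')
i=cv2.resize(c['img'][166:296,214:364],None,fx=5,fy=5,interpolation=cv2.INTER_CUBIC)[:600]
cv2.imwrite('pics/s7c.png',i)
# mat target: wrench x yaw 0, hole (.514,.3423)
plan([.3925,.3443,.19],90,10)
E
```

```text
17.12 [0.47073215 0.05941803 0.17903804] [-178.04527391    2.41999872   73.05588777] F [ 0.1  0.1 -2.5] Tq [ 0.05  0.01 -0.03] 0.023677993217536514
pred hole underside [0.58700003 0.02368844 0.1720913 ] wrench yaw -16.944112231498522
rho 0.12285205742567673 handle A 162.65851402614842 wrench x yaw by pos -17.341485973851576 turned 39.341485973851576 tangential F (clockwise push) -0.18214673182721802
t 17.18 now [0.4699 0.0593 0.1779] [-177.9    2.5   73.1] n 10
"translation": [[2.5, -1.57, -0.12], [2.55, -1.5, -0.12], [2.59, -1.42, -0.12], [2.63, -1.34, -0.12], [2.67, -1.26, -0.12], [2.7, -1.19, -0.12], [2.74, -1.1, -0.12], [2.77, -1.02, -0.12], [2.8, -0.94, -0.12], [2.83, -0.86, -0.12]]  twist -1.69
```

View pics/s7c.png

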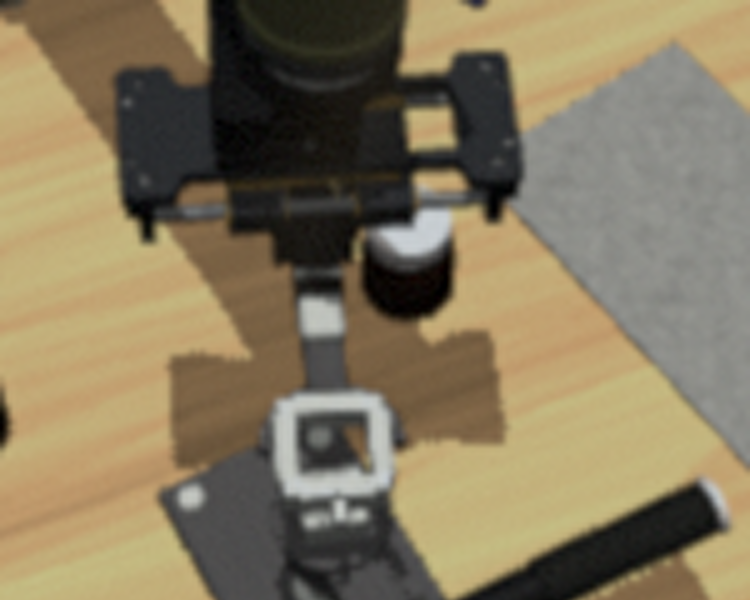

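The wrench is off the bolt and hangs level. I carry it back to the mat.

>>> arm_command(translation=[[2.4,-1.6,0],[2.5,-1.5,0],[2.5,-1.4,0],[2.5,-1.4,0],[2.6,-1.3,0],[2.6,-1.2,0],[2.6,-1.1,0],[2.7,-1,0],[2.6,-1,0],[1,-0.5,0]], twist=[-1.7,-1.7,-1.7,-1.7,-1.7,-1.7,-1.7,-1.7,-1.7,-1.7])

```text
time_s: 18.42
tool_pos: [0.3828, 0.3345, 0.1708]
tool_rot: [-177.1, 1.8, 91.4]
force: [0.5, -0.6, -3.4]
grip_width: 0.0235
```

```bash
python3 st.py|head -3; python3 -c "
from h import *
plan([.3925,.33,.06],90,4)"
```

```text
18.43 [0.3828002  0.33452157 0.17080227] [-177.08559247    1.77349191   91.35478097] F [ 0.5 -0.6 -3.4] Tq [0.05 0.02 0.  ] 0.023485835765775835
pred hole underside [0.50427291 0.33711609 0.16181739] wrench yaw 1.3547809668824158
rho 0.3731987331489626 handle A 123.35607620253467 wrench x yaw by pos -56.643923797465334 turned 78.64392379746533 tangential F (clockwise push) -0.09768300662229118
t 18.43 now [0.3828 0.3345 0.1708] [-177.1    1.8   91.4] n 4
"translation": [[-0.12, 0.24, 2.77], [-0.12, 0.24, 2.77], [-0.12, 0.24, 2.77], [-0.11, 0.24, 2.77]]  twist 0.34
```

>>> arm_command(translation=[[-0.1,0.35,2.8],[-0.1,0.35,2.8],[-0.1,0.35,2.8],[-0.1,0.35,2.8],[0,0.1,2],[0,0,1],[0,0,0]], twist=[0,0,0,0,0,0,0])

```text
time_s: 19.3
tool_pos: [0.3931, 0.326, 0.0252]
tool_rot: [-177.2, 1.9, 91.5]
force: [-0.6, -0.9, -2.4]
grip_width: 0.0233
```

```bash
python3 st.py|head -2
```

```text
19.3 [0.39307805 0.32600124 0.02524445] [-177.23498216    1.8625462    91.54835869] F [-0.6 -0.9 -2.4] Tq [ 0.06  0.03 -0.03] 0.023343095827162888
pred hole underside [0.51456442 0.32900311 0.01657666] wrench yaw 1.5483586919525436
```

>>> arm_command(translation=[[0,0,0.6],[0,0,0.5],[0,0,0.3],[0,0,0]], twist=[0,0,0,0])

```text
time_s: 19.8
tool_pos: [0.3938, 0.3269, 0.0126]
tool_rot: [-177.4, 1.7, 91.6]
force: [-0.4, 0.1, -1.2]
grip_width: 0.0237
```

```bash
python3 st.py|head -2
```

```text
19.8 [0.39378519 0.32685201 0.01258512] [-177.40873902    1.70507191   91.56527693] F [-0.4  0.1 -1.2] Tq [0.03 0.04 0.03] 0.023658593752206462
pred hole underside [0.51529545 0.32992523 0.00428501] wrench yaw 1.5652769346658602
```

>>> arm_command(translation=[[0,0,0.3],[0,0,0.3],[0,0,0]], twist=[0,0,0])

```text
time_s: 20.18
tool_pos: [0.3939, 0.3274, 0.0087]
tool_rot: [-177.4, 1.6, 91.6]
force: [-2.1, -2.2, 3.1]
grip_width: 0.0238
```

```bash
python3 st.py|head -2
```

```text
20.18 [0.39389764 0.32738338 0.00873557] [-177.43727497    1.64144926   91.56306223] F [-2.1 -2.2  3.1] Tq [-0.21  0.06 -0.12] 0.02382638336382233
pred hole underside [5.15411835e-01 3.30462966e-01 4.95703657e-04] wrench yaw 1.5630622322232028
```

Force has risen by 5 N, so the wrench is down on the mat. I open and retreat.

>>> arm_command(translation=[[0,0,0],[0,0,0],[0,0,0],[0,0,0],[0,0,0],[0,0,-3],[0,0,-5],[0,-2,-5],[0,-3,-5],[0,0,0]], twist=[0,0,0,0,0,0,0,0,0,0], grip=80)

```text
time_s: 21.42
tool_pos: [0.3512, 0.3318, 0.1958]
tool_rot: [-177.5, 1.6, 91.5]
force: [0.3, -1.1, 0.4]
grip_width: 0.0694
```

Run:
```python
from h import *
o=obs();print(o['time_s'],o['tool_pos'],o['force'],o['grip_width'])
c=snap('scene','s8'); t=snap('top','t8')
a=cv2.resize(c['img'][120:370,220:460],(400,417),interpolation=2); b=cv2.resize(t['img'][110:260,165:345],(400,333),interpolation=2)
m=np.zeros((417,800,3),np.uint8); m[:,:400]=a; m[:333,400:]=b; cv2.imwrite('pics/m8.png',m)
```

```text
21.425 [0.35117294 0.33177661 0.1957567 ] [ 0.2554973  -1.06402731  0.36235908] 0.06937846485552748
```

View pics/m8.png

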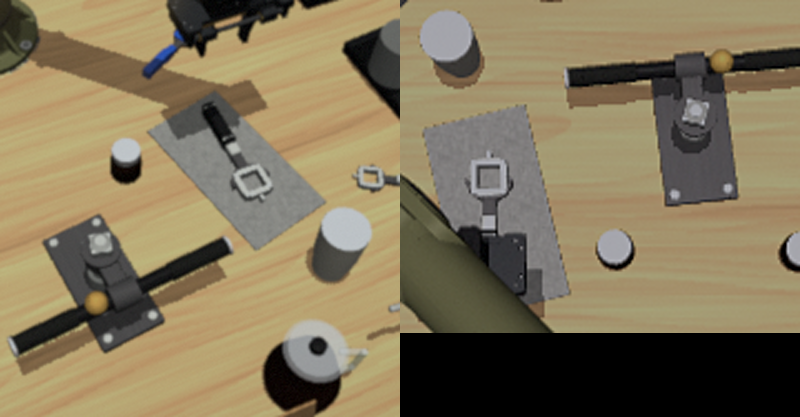

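```bash
python3 -c "
from h import *
print(env.sign_off())"
```

```text
the job is handed in; nothing more can be done
None
```

The job is done and handed in at about 21.5 s of the 61 s allowed. The hand-in gave no verdict, so these are my own checks:

- **Bar:** I pinched the left grip and swung the bar straight. In the final top view it lies within about 1–2° of square to the foot; the limit is 4°.
- **Tightening:** The bolt head sat flush in the socket before I turned it. At the end of the turn, force and torque came to about 1.15 N m and the picture showed the handle about 9.5° past the head. Both give about 0.16 rad of break-over, between the 0.06 needed and the 0.32 limit.
- **Bolt:** I eased back about 14°, down to near zero torque, so the bolt should not have loosened. I did not measure its angle again after lifting the wrench off.
- **Wrench:** It was set down until about 5 N of contact, then released. The last picture shows it flat on the mat with both ends over it, and the gripper clear above.
- **Bystanders:** In the last picture the cups and near jar look untouched, and the other jar is only partly in view. The grinder and spanner were out of that view, but the arm never went near them.
- **Disagreements:** The tool drifted to about 3° of tilt during the carry and turn. I re-gripped the wrench once because the first grip was too high.

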